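# Slide the gauging pallet under the bridge and clamp it at the far station

## Robot

A 7-joint arm with a two-finger parallel gripper is mounted at the origin on the work surface. World frame = base frame: x ahead of the robot, y to its left, z up, the work surface at z = 0. Lengths are in m, angles in rad, forces in N, time in s.
With the tool pointing down it reaches from about 0.425 to 0.8 m from the base axis. Payload 8.3 kg.
Tool frame: the origin (TCP) lies midway between the tips of the shut fingers; the grasp point (between the pads) lies 19 mm behind it; z points along the fingers, y is the line along which they close (so a half turn about z gives the same grasp; the last joint's range is limited). The gripper opens to 85 mm and grips with 20 to 120 N. Pads are 22 mm wide; open, the fingers measure 114 mm over their backs; the gripper's body (76 mm by 85 mm) begins 54 mm behind the grasp point. The pads swing forward as they close: fully open they stand 13 mm farther back than shut.
Start: joints at [1.13, 0.383, 0.016, 1.37, -0.006, 1.388, -0.046], TCP at [0.231, -0.581, 0.231] pointing down, gripper open.
Joint ranges: [-2.95, 2.95], [-0.25, 2.06], [-1.52, 1.56], [0.18, 2.33], [-1.44, 4.58], [0.02, 2.06], [-3.01, 3.01]. Speed limits (rad/s): [2.39, 2.39, 3.01, 3.01, 3.14, 3.14, 3.14].

## Interface

Orientations are given as a unit quaternion [w, x, y, z].
In Python, from rig import bot, sensors, camera, camera_params, models gives the robot as it stands. Calls block until the motion is done:
- bot.movep(position, orientation): joint-space move of the TCP to a pose.
- bot.move_straight(position, orientation=None, feed=0.15): straight line of the TCP; orientation=None keeps the orientation; feed is the mean speed in m/s.
- bot.movej(angles): joint-space move.
- bot.release() and bot.gripper_close(grip_force=None): open the fingers fully, or close them until they stop; grip_force is the grip in N (None keeps the last).
- bot.wait(seconds).
- bot.inverse_kinematics(position, orientation): joint angles nearest the present ones, or None.
- sensors.read_state(): the state.
- camera(name): name is "scene" or "top" or "wrist"; returns (picture, depth): 420x560x3 uint8, blue, green, red; 420x560 float32, m along the optical axis (not along the pixel's ray), 0 where there is no reading.
- camera_params(name): a dict with "fovy" (degrees; the focal length in pixels is half the picture's height over the tangent of half this angle, whatever the lens; pixels are square), "cx", "cy" (the principal point, pixels), "extrinsics" (4x4, takes a point from camera to world coordinates). Camera axes: x right, y up, looking along -z (the intrinsics and any distortion apply to the point x, -y, -z); pixel columns grow to the right and rows downward; lengths in m; the calibration is good to about 2 mm. A picture is of the moment at which its call begins: read the wrist's pose just before it. camera_params takes no time and is no camera call; for the wrist camera it gives the pose at the moment of the call.
A pose or a line that the arm cannot do raises bot.Unreachable and nothing moves.
- bot.hand_in(): hands the job in; it is judged then, once.
Trained networks look in the newest picture that a camera, given by its name, has taken for a name from the list of things; names that differ only in an ending like _2 or _b are one class to them, and where a whole thing is asked for, a point or a joint stands for the part that bears it (a point fixed in the world has none). Each returns a list of dicts, best first, with "p" (0 to 1); they miss things now and then, are a little off and sometimes report something else, mostly with a low value. They report only what shows in the picture. A call takes as long as a camera call.
- models.search_frame(thing, camera): "uv" ([column, row] in pixels, amid what is visible of it).
The state is a dict: "time_s": time; "joints": joint angles; "dq": joint speeds; "effort": joint torques, N m; "ee_pos": TCP position; "eef_rot": TCP orientation; "ft_force": force on the tool from outside, world axes, zero at the start; "wrist_torque": the same for the moment, N m; "width": opening from 0.0 (shut) to 1.0 (fully open); "finger_force": force on a finger pad.
Only numpy, scipy, OpenCV 4.12 (cv2) and the standard library are available. Lean on these libraries where they do the work, as an engineer would, in place of code of your own. Each camera call takes 0.05 s, during which the arm holds its last target. There are 200 camera calls.

## Task

Slide the pallet with the turned shaft along the dark plate, without ever lifting or tipping it, from the marked station on the left through under the gauge bridge to the marked station on the right, where it must sit square, pushed gently against both the steel fence and the end stop; the bridge is too low for the gripper, so push the pallet in by one fin, let go, and draw it through by the other. Once it has been pressed home, swing the clamp clockwise all the way to its end stop, so that its toe lies over the pallet's edge. Do not hit the stop or fence hard, and leave the other things on the bench where they are.

Things in the scene. Friction and masses are not known exactly. Their poses are not given: they have to be found in the camera images.
- rig: Fixed dark plate 300 (x) x 680 (y) x 20 thick; origin at the centre of its underside, so its working surface is at z = 20. A grey bridge stands across its middle. Inlaid corner marks 100 x 260 frame the two stations: left centred at rig (0, 185), right at (0, -180).
- bridge (a point): Middle of the underside of the fixed grey bridge's beam, rig (0, 0, 93), axes those of the rig. The beam is 264 along x, 50 wide (y), 35 thick, with a small dial gauge on top up to 194 above the bench; its legs, 28 x 50, stand at rig x = -118 and 118, with bolted feet reaching y = -48 to 48.
- home (a point): Point on the plate's surface, rig (0, -180, 20), axes those of the rig: the pallet's origin lies here when it is square against fence and end stop.
- fence: Fixed steel bar 18 x 230 x 10 high on the plate along the +x side of the right station. Origin at the middle of the lower edge of its contact face, which looks to rig -x, at rig x = 45; spans rig y -305 to -75.
- end_stop: Fixed steel bar 70 x 16 x 12 high closing the right station. Origin at the middle of the lower edge of its contact face, which looks to rig +y, at rig (-5, -305).
- pallet: Loose aluminium plate 90 (x) x 250 (y) x 12 thick, 0.5 to 0.9 kg, origin at the centre of its underside; a steel shaft (26 dia. at most, top 44 above the underside) lies along y in V-supports on its middle. Two identical upright black fins, each 14 thick (x) x 30 long (y), top 49 above the underside, stand at y = +100 and -100.
- fin_a (a point): In the pallet's fin at pallet y = +100, 33 above the underside (16 below the fin's top); axes those of the pallet.
- fin_b (a point): The same point in the fin at pallet y = -100.
- clamp (a joint): Swing clamp's angle: 0 open, grows clockwise seen from above, 2.0 rad = end stop with the toe pointing to rig +x over the pallet's near edge. Stiff with friction, stays where left; it starts part way, 0.1 to 0.6.
- clamp_grip (a point): On the clamp's vertical axis (rig x -110, y -220), in the middle of its black wing grip: 44 long (own x) x 12 thick (own y), from 21 below to 13 above this point. Own x turns with the clamp and points along the toe, a steel bar reaching 80 from the axis, 18 wide, 8 thick, its top 22 below this point; it passes 4 above the pallet's plate.
- ring_gauge: Loose steel ring, 42 outside, 24 inside, 16 high, on the plate; leave alone. Origin at the centre of the underside.
- v_block: Loose steel V-block 45 x 50 x 36 high on the plate; leave alone. Origin at the centre of the underside.
- square: Loose small square on the plate behind the fence: dark stock 16 x 75 x 16 high, origin under its centre, thin blade towards +x; leave alone.
- mic_stand: Loose grey cast micrometer stand, base 130 x 100, 190 high; leave alone. Origin at the centre of the base's underside.
- caliper: Loose caliper lying flat, 200 long (x), 12 thick; leave alone. Origin under its middle.
- flange: Loose turned steel flange, 70 dia., 35 high; leave alone. Origin at the centre of the underside.
- oil_can: Loose white bottle, 56 dia., 140 high; leave alone. Origin at the centre of the underside.

How it is judged:
By the outcome, as a careful person would: the job done as asked, in the order asked, and still so for the second after the job is handed in, with the robot touching nothing.
It also fails if it takes over 72 s, if anything falls off the work surface, if the arm or the gripper's body presses on something with over 40 N, if the wrist force passes 120 N, or if a joint passes its speed limit or range.

## Working session

There is one attempt and no reset: what is moved stays moved. The work goes in short steps, each a Python script; the robot and the scene stay as the last script left them, time stands still between calls to the robot, and variables do not carry over. Pictures are saved under pics/ and viewed, at most 10 in all, crops included, and the job is handed in when it is done.

```bash
ls; mkdir -p pics; python3 - <<'E'
from rig import bot,sensors,camera,camera_params,models
import cv2,numpy as np
for n in("scene","top"):
    p,d=camera(n); cv2.imwrite(f"pics/{n}0.png",p); np.save(f"{n}_d.npy",d); q=camera_params(n); print(n,q)
    np.savez(f"{n}_p.npz",**{k:np.array(v) for k,v in q.items()}); 
print(sensors.read_state())
E
```

```text
pics
scene {'fovy': 57.96467482302607, 'cx': 278.6055451163463, 'cy': 203.55424577503013, 'extrinsics': array([[-0.32287574, -0.80673406,  0.49490547,  1.0569954 ],
       [ 0.94640095, -0.28003594,  0.16095069,  0.13631808],
       [ 0.00874691,  0.52034607,  0.85391068,  0.93015938],
       [ 0.        ,  0.        ,  0.        ,  1.        ]])}
top {'fovy': 46.65415946272517, 'cx': 277.94741387632297, 'cy': 218.26419469114265, 'extrinsics': array([[ 0.01018189,  0.99897486, -0.04410849,  0.47176344],
       [-0.99994436,  0.01005031, -0.00320385, -0.02815671],
       [-0.00275726,  0.04413865,  0.99902161,  1.82394024],
       [ 0.        ,  0.        ,  0.        ,  1.        ]])}
{'time_s': 0.1, 'joints': array([ 1.13010666,  0.38417454,  0.01637356,  1.37105408, -0.00629479,
        1.38819528, -0.04651486]), 'dq': array([-0.00146855, -0.00219781, -0.00124256, -0.00314954,  0.00121476,
       -0.00012577, -0.00139072]), 'effort': array([ 3.66326756e-03, -6.29134297e+01,  8.47950373e-01, -3.72758532e+01,
        1.68158370e-02,  1.04830612e-02, -2.43546793e-05]), 'ee_pos': array([ 0.23040809, -0.58048983,  0.23036382]), 'eef_rot': array([-8.72030476e-04,  9.82207192e-01,  1.87798398e-01, -1.82648437e-04]), 'ft_force': array([-0.50025656, -0.72787143, -0.00572928]), 'wrist_torque': array([ 0.01701158,  0.02870206, -0.011347  ]), 'finger_force': 0.0, 'width': 1.0009255238729307}
```

View pics/top0.png

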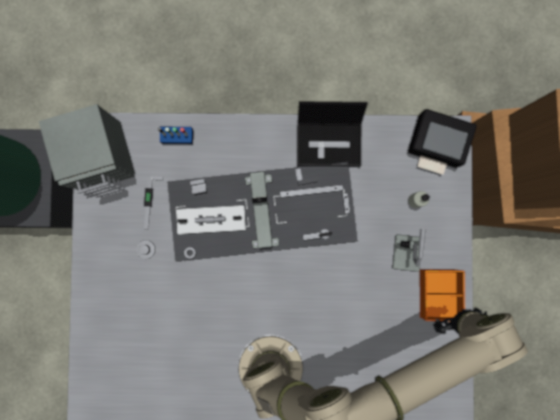

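View pics/scene0.png

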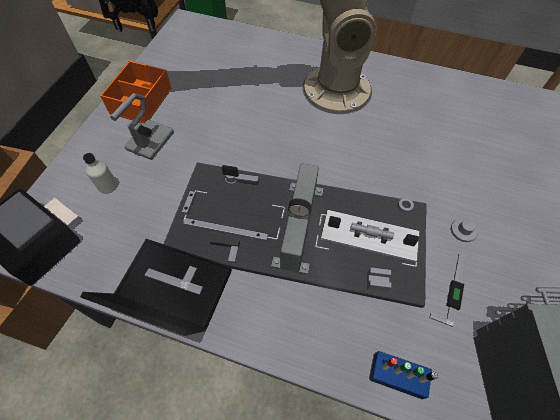

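The top view shows the dark plate with corners near (168,182), (351,165), (357,241) and (175,260), and the bridge near (261,210). The pallet is on the left at (211,219), the clamp at (318,235) and the fence at (310,190). The scene view agrees: bridge (300,215), pallet (370,233), clamp grip (231,171) with its toe pointing toward the bridge.

Next I'll fit the rig pose roughly, then look with the wrist camera.

```bash
cat > h.py <<'E'
from rig import bot,sensors,camera,camera_params,models
import cv2,numpy as np
from scipy.spatial.transform import Rotation as R
def K(q,h=420):
    f=h/2/np.tan(np.radians(q['fovy'])/2); return f,float(q['cx']),float(q['cy'])
def ray(q,uv):
    f,cx,cy=K(q); E=q['extrinsics']; uv=np.atleast_2d(uv).astype(float)
    d=np.c_[(uv[:,0]-cx)/f,-(uv[:,1]-cy)/f,-np.ones(len(uv))]@E[:3,:3].T
    return E[:3,3],d
def onz(q,uv,z):
    o,d=ray(q,uv); return o+d*((z-o[2])/d[:,2])[:,None]
def proj(q,P):
    f,cx,cy=K(q); E=q['extrinsics']; c=(np.atleast_2d(P)-E[:3,3])@E[:3,:3]
    return np.c_[cx+f*c[:,0]/-c[:,2],cy-f*c[:,1]/-c[:,2]]
def quat(yaw): # tool down, tool y axis along world direction yaw+90deg
    r=R.from_euler('z',yaw)*R.from_euler('x',np.pi); x,y,z,w=r.as_quat(); return [w,x,y,z]
def st(): return sensors.read_state()
E
cat > a.py <<'E'
from h import *
for n,roi in(("top",(160,155,365,265)),("scene",(150,155,440,310))):
    p=cv2.imread(f"pics/{n}0.png"); q=dict(np.load(f"{n}_p.npz"))
    g=p.max(2); m=np.zeros_like(g); x0,y0,x1,y1=roi
    m[y0:y1,x0:x1]=(g[y0:y1,x0:x1]<85)*255
    m=cv2.morphologyEx(m,cv2.MORPH_OPEN,np.ones((3,3))); 
    m=cv2.morphologyEx(m,cv2.MORPH_CLOSE,np.ones((15,15)))
    c=max(cv2.findContours(m,0,2)[0],key=cv2.contourArea)
    W=onz(q,c[:,0],.02)[:,:2].astype(np.float32)
    print(n,cv2.minAreaRect(W))
q=dict(np.load("top_p.npz"))
# plate corners as seen by eye
print(onz(q,[[168,182],[351,165],[357,241],[175,260]],.02)[:,:2])
q=dict(np.load("scene_p.npz"))
print(onz(q,[[196,163],[427,204],[425,304],[163,247]],.02)[:,:2])
S=st(); 
E_=camera_params("wrist"); w,x,y,z=S['eef_rot']; Rt=R.from_quat([x,y,z,w]).as_matrix()
E=E_['extrinsics']; print("cam in tool",Rt.T@(E[:3,3]-S['ee_pos']),"\n",Rt.T@E[:3,:3],E_['fovy'],E_['cx'],E_['cy'])
E
python3 a.py
```

```text
top ((0.6045874357223511, 0.014126420021057129), (0.3388184905052185, 0.7203043103218079), 7.033610820770264)
scene ((0.6483269929885864, 0.02802637219429016), (0.4532147943973541, 0.7146249413490295), 7.443939208984375)
[[ 0.68241223  0.38826774]
 [ 0.75270899 -0.29241535]
 [ 0.47018187 -0.3156048 ]
 [ 0.3931793   0.35654489]]
[[ 0.47591466 -0.31538717]
 [ 0.39361383  0.3606892 ]
 [ 0.68327602  0.39294213]
 [ 0.75499732 -0.27836969]]
cam in tool [ 0.0677928   0.00023065 -0.14302457] 
 [[-7.03130475e-04  9.62729104e-01  2.70466593e-01]
 [ 9.99999747e-01  7.07139732e-04  8.26212779e-05]
 [-1.11715765e-04  2.70466582e-01 -9.62729357e-01]] 67.65273214054194 283.54544896626794 205.60322576591986
```

```bash
cat >> h.py <<'E'
import json,os
RIG=json.load(open('rig.json')) if os.path.exists('rig.json') else dict(c=[.575,.035],yaw=.103)
def w(x,y,z):
    c,s=np.cos(RIG['yaw']),np.sin(RIG['yaw']); return [RIG['c'][0]+c*x-s*y,RIG['c'][1]+s*x+c*y,z]
def rig(P):
    c,s=np.cos(RIG['yaw']),np.sin(RIG['yaw']); d=np.atleast_2d(P)[:,:2]-RIG['c']; return np.c_[c*d[:,0]+s*d[:,1],-s*d[:,0]+c*d[:,1]]
UP=np.pi/2; DN=-np.pi/2   # tool x toward rig +y / -y
def rq(a): return quat(RIG['yaw']+a)
E
cat > b.py <<'E'
from h import *
for nm,p,a in [("lookR",(0,-150,.3),DN),("lookR",(0,-150,.3),UP),("finA",(0,.285,.037),UP),("finA",(0,.285,.037),DN),("finA2",(0,.1,.037),UP),("finA2",(0,.1,.037),DN),("finB",(0,-.1,.037),UP),("finB",(0,-.1,.037),DN),("finBh",(0,-.28,.037),UP),("finBh",(0,-.28,.037),DN)]+[("cl",(-.11,-.22,.05),2-t+k) for k in(0,np.pi) for t in(.1,.6,2.)]:
    x,y,z=p; y=y/1000 if abs(y)>1 else y
    r=bot.inverse_kinematics(w(x,y,z),rq(a)); print(nm,round(a,2),None if r is None else np.round(r,2))
E
python3 b.py
```

```text
lookR -1.57 [ 0.29  0.32 -0.2   1.31  0.06  1.52 -2.95]
lookR 1.57 [ 0.54  0.36 -0.56  1.29  0.19  1.54  0.11]
finA 1.57 [-0.    0.72 -0.84  1.54  0.57  1.14 -0.86]
finA -1.57 [ 0.2   0.99 -1.29  1.54  0.96  1.36  2.06]
finA2 1.57 [ 0.39  0.65 -0.93  1.69  0.58  1.1  -0.61]
finA2 -1.57 [ 0.57  0.89 -1.29  1.68  0.9   1.28  2.33]
finB 1.57 [ 0.46  0.53 -0.53  1.68  0.31  1.01 -0.07]
finB -1.57 [-0.8   0.97  1.35  1.74 -0.99  1.3  -2.25]
finBh 1.57 [ 0.63  0.63 -0.42  1.5   0.28  1.07  0.25]
finBh -1.57 [ 0.29  0.59  0.06  1.52 -0.04  1.04 -2.68]
cl 1.9 [ 0.71  0.38 -0.47  1.84  0.21  0.96  0.58]
cl 1.4 [ 0.67  0.37 -0.42  1.84  0.18  0.96  0.1 ]
cl 0.0 [ 0.54  0.36 -0.26  1.85  0.11  0.95 -1.24]
cl 5.04 [ 0.41  0.34 -0.11  1.86  0.04  0.94 -2.43]
cl 4.54 [ 0.35  0.34 -0.03  1.86  0.01  0.94 -2.9 ]
cl 3.14 [ 0.81  0.41 -0.59  1.84  0.27  0.98  1.78]
```

```bash
cat > c.py <<'E'
from h import *
def look(n,x,y,z,a):
    bot.movep(w(x,y,z),rq(a)); bot.wait(.15)
    q=camera_params("wrist"); p,d=camera("wrist"); cv2.imwrite(f"pics/{n}.png",p); np.save(f"{n}_d.npy",d); np.savez(f"{n}_p.npz",**{k:np.array(v) for k,v in q.items()})
look("wr",-.02,-.15,.27,UP)
bot_q=bot.inverse_kinematics(w(0,.2,.27),rq(UP)); print(bot_q)
look("wl",0,.17,.27,UP)
for t in("pallet","fin_a"): print(t,[(np.round(r['uv']),round(r['p'],2)) for r in models.search_frame(t,"wrist")])
print(st()['time_s'])
E
python3 c.py
```

```text
[ 0.07111283  0.40702085 -0.73373955  1.34481509  0.26920753  1.48993436
 -0.5397588 ]
pallet [(array([275., 142.]), 0.88)]
fin_a [(array([276., 144.]), 0.78)]
3.8917
```

View pics/wr.png

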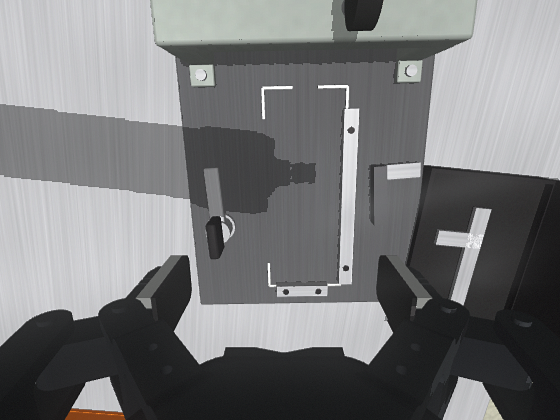

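View pics/wl.png

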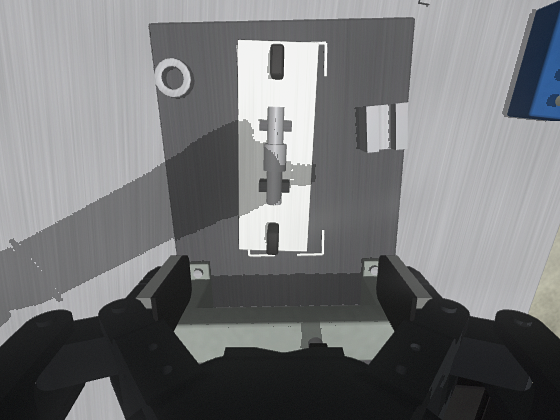

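The right view shows the station marks at (263,87), (349,86), (345,285) and (268,286), the fence face around column 343, the end stop at row 286, and the clamp grip at (215,238) with its toe tip at (211,168). The left view shows plate corners at (150,24) and (414,17) and marks at (327,42), (323,254) and (249,254). The pallet's fins are at (277,62) and (272,238), and it sits slightly yawed on the −x side of the frame.

```bash
cat > d.py <<'E'
from h import *
from scipy.optimize import least_squares
def L(n): return cv2.imread(f"pics/{n}.png"),dict(np.load(f"{n}_p.npz"))
def sub(g,uv): return cv2.cornerSubPix(g,np.float32(uv).reshape(-1,1,2),(4,4),(-1,-1),(3,40,.01)).reshape(-1,2)
def fit(mod,world):
    mod=np.array(mod);a=np.array(world)[:,:2]
    f=lambda p:((mod@R.from_euler('z',p[2]).as_matrix()[:2,:2].T+p[:2])-a).ravel()
    r=least_squares(f,[.57,.03,.1]); return r.x,np.round(r.fun.reshape(-1,2)*1e3,1)
p,qr=L("wr"); g=cv2.cvtColor(p,6)
uvR=sub(g,[[263,87],[349,86],[268,286]])   # x-,y+ ; x+,y+ ; x-,y-
MR=[[-.05,-.05],[.05,-.05],[-.05,-.31]]
WR=onz(qr,uvR,.02)
print(uvR,*fit(MR,WR))
p,ql=L("wl"); g=cv2.cvtColor(p,6)
uvL=sub(g,[[327,42],[323,254],[249,254],[150,24],[414,17]])
ML=[[.05,.315],[.05,.055],[-.05,.055],[-.15,.34],[.15,.34]]
WL=onz(ql,uvL,.02); print(uvL,*fit(ML,WL))
x,res=fit(MR+ML,np.r_[WR,WL]); print("all",x,res)
json.dump(dict(c=list(x[:2]),yaw=x[2]),open('rig.json','w'))
RIG.update(c=list(x[:2]),yaw=x[2])
# pallet: bright plate at z=.032
m=(p.min(2)>215).astype(np.uint8); m[:, :230]=0; m[:,325:]=0; m[:38]=0;m[252:]=0
pc=sub(g,[[238,40],[318,43],[306,251],[239,249]]); print("pal corners",pc,rig(onz(ql,pc,.032))*1e3)
# fins dark tops at z=.069
for nm,(u,v) in dict(A=(277,62),B=(272,238)).items():
    roi=(g[v-28:v+28,u-14:u+14]<70).astype(np.uint8)
    n,lab,s,c=cv2.connectedComponentsWithStats(roi); i=1+np.argmax(s[1:,4]); ys,xs=np.where(lab==i)
    P=np.c_[xs+u-14,ys+v-28]; b=[P[:,0].min(),P[:,1].min(),P[:,0].max(),P[:,1].max()]
    print(nm,b,rig(onz(ql,[[b[0],b[1]],[b[2],b[3]]],.069))*1e3)
for nm,uv,z in [("toe",(211,168),.044),("grip",(215,238),.075)]: print(nm,rig(onz(qr,[uv],z))*1e3)
print("fence/stop",rig(onz(qr,[(345,108),(341,283)],.03))*1e3,rig(onz(qr,[(302,286)],.032))*1e3)
cl=p[225:255,240:320]; 
E
python3 d.py
python3 - <<'E'
import cv2,numpy as np
a=cv2.imread('pics/wl.png')[20:270,190:350]; b=cv2.imread('pics/wr.png')[60:310,180:370]
cv2.imwrite('pics/z1.png',cv2.resize(np.hstack([a,b]),None,fx=2.25,fy=2.25,interpolation=cv2.INTER_CUBIC))
E
```

```text
[[262.03348   87.408226]
 [347.6936    85.53414 ]
 [268.9234   285.63406 ]] [0.5782006  0.03684453 0.11840003] [[ 0.3 -0.3]
 [-0.4 -0.6]
 [ 0.1  0.9]]
[[325.4825    41.934162]
 [322.57965  253.65814 ]
 [248.42656  254.79576 ]
 [148.39316   23.253132]
 [414.3021    17.65924 ]] [0.57789522 0.03652892 0.11844938] [[ 0.2 -1.3]
 [-0.4 -0.3]
 [ 0.6 -0.4]
 [-1.7  0.7]
 [ 1.3  1.3]]
all [0.57804816 0.03665217 0.11892432] [[ 0.2 -0.5]
 [-0.5 -0.8]
 [ 0.1  0.7]
 [ 0.2 -1.2]
 [-0.3 -0.1]
 [ 0.7 -0.3]
 [-1.7  0.8]
 [ 1.3  1.5]]
pal corners [[237.5566    39.546036]
 [318.        43.      ]
 [305.27377  253.46545 ]
 [238.60524  248.56685 ]] [[-48.13617722 317.97682725]
 [ 40.24896131 312.78403032]
 [ 25.97134577  61.32395726]
 [-61.56062374  70.05090333]]
A [np.int64(270), np.int64(45), np.int64(283), np.int64(78)] [[-11.37526412 304.34943262]
 [  0.94820556 273.4647051 ]]
B [np.int64(266), np.int64(223), np.int64(278), np.int64(254)] [[-21.91414936 117.39238291]
 [ -8.98175562  78.13299978]]
toe [[-112.29544748 -139.91738893]]
grip [[-106.98088339 -216.32837118]]
fence/stop [[  46.45474302  -74.71622946]
 [  48.8269896  -302.73603404]] [[  -4.46870299 -305.16505096]]
```

View pics/z1.png

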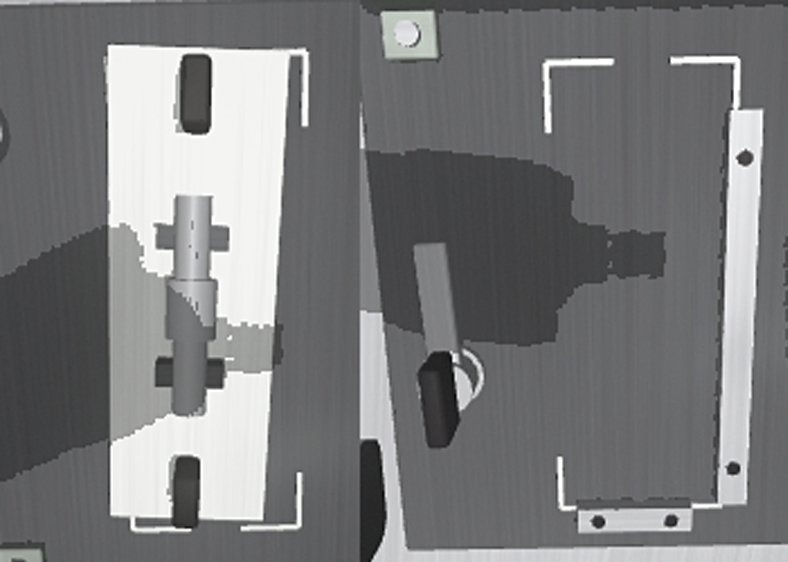

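The crop confirms it: pallet edges parallel and yawed about −0.055 rad, clamp toe pointing nearly along +y, station empty. Next I'll grip fin_a and push.

```bash
cat > e.py <<'E'
from h import *
def rep(t):
    s=st(); print(t,round(s['time_s'],1),"rig",np.round(rig(s['ee_pos'])[0]*1e3,1),"z",round(s['ee_pos'][2]*1e3,1),"F",np.round(s['ft_force'],1),"T",np.round(s['wrist_torque'],2),"w",round(s['width'],3),s['finger_force'])
if __name__=="__main__":
    yp=-.055; q0=rq(UP+yp)
    bot.movep(w(-.0054,.290,.11),q0)
    bot.move_straight(w(-.0054,.290,.039),q0,.08); rep("down")
    bot.gripper_close(40); rep("grip")
    bot.move_straight(w(-.006,.25,.039),rq(UP),.06); rep("rot")
E
python3 e.py
```

```text
down 5.7 rig [ -5.  290.3] z 39.6 F [ 0.7 -0.2  1. ] T [ 0.08  0.02 -0.07] w 1.004 0.0
grip 6.4 rig [ -5.2 290. ] z 39.2 F [0.9 0.4 2.5] T [-0.08 -0.06  0.23] w 0.159 40.02510845661163
rot 7.2 rig [ -5.7 248.5] z 39.2 F [-2.  -2.8  5.7] T [-0.42  0.28 -0.06] w 0.157 40.64003884792328
```

```bash
cat > f.py <<'E'
from e import *
bot.move_straight(w(-.006,.09,.039),rq(UP),.1); rep("pushed")
bot.release(); rep("open")
bot.move_straight(w(-.006,.095,.15),rq(UP),.2)
bot.move_straight(w(0,.13,.27),rq(UP),.25)
j=bot.inverse_kinematics(w(0,-.16,.27),rq(DN)); print(j)
bot.movep(w(0,-.17,.27),rq(DN)); bot.wait(.15)
q=camera_params("wrist"); p,d=camera("wrist"); cv2.imwrite("pics/wb.png",p); np.savez("wb_p.npz",**{k:np.array(v) for k,v in q.items()}); rep("look")
E
python3 f.py
```

```text
pushed 9.0 rig [-5.9 90.1] z 39.2 F [-0.2  3.5  4.9] T [ 0.7   0.13 -0.01] w 0.154 40.38756966590881
open 9.7 rig [-6. 90.] z 39.0 F [-0.2  0.4 -0.7] T [-0.   -0.01  0.06] w 0.997 0.0
[ 0.27246199  0.34330183 -0.16684579  1.34225547  0.05627049  1.46061694
 -2.91367475]
look 13.3 rig [ 1.000e-01 -1.697e+02] z 270.0 F [-0.4 -0.7  0.1] T [-0.02 -0.07 -0.  ] w 0.996 0.0
```

View pics/wb.png

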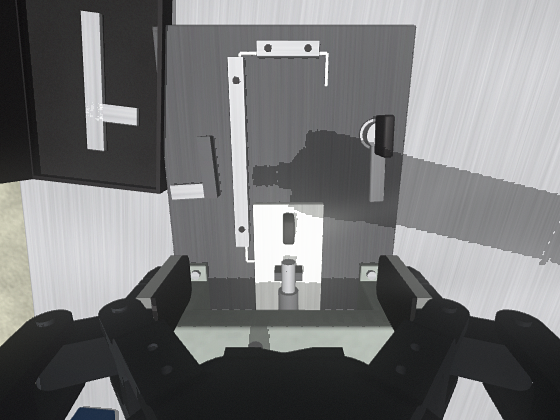

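The pallet came through under the bridge. Its front corners are at (253,205) and (323,205), and fin_b is at (289,228), just clear of the fence.

```bash
cat > g.py <<'E'
from e import *
p=cv2.imread("pics/wb.png"); q=dict(np.load("wb_p.npz")); g=cv2.cvtColor(p,6)
c=cv2.cornerSubPix(g,np.float32([[253,205],[323,205]]).reshape(-1,1,2),(4,4),(-1,-1),(3,40,.01)).reshape(-1,2)
P=rig(onz(q,c,.032))*1e3; print(c,P,np.arctan2(*(P[0]-P[1])[::-1]))
u,v=289,228; roi=(g[v-26:v+26,u-14:u+14]<70).astype(np.uint8)
n,lab,s,_=cv2.connectedComponentsWithStats(roi); i=1+np.argmax(s[1:,4]); b=s[i]; print(rig(onz(q,[[b[0]+u-14,b[1]+v-26],[b[0]+b[2]+u-14,b[1]+b[3]+v-26]],.069))*1e3)
j0=st()['joints']; print(j0.round(2))
for y in(-.11,-.15,-.2,-.28):
    for a in(DN,UP): print(y,a,np.round(bot.inverse_kinematics(w(-.006,y,.039),rq(a)),2))
E
python3 g.py
```

```text
[[250.32266 206.70422]
 [323.2914  204.07977]] [[  41.48392571 -129.98865408]
 [ -50.62344224 -133.46472495]] 0.03772143402843642
[[  -1.03051375 -131.83454172]
 [  -2.1811503  -130.63160971]]
[ 0.28  0.35 -0.16  1.33  0.06  1.46 -2.9 ]
-0.11 -1.5707963267948966 [ 0.15  0.48 -0.11  1.69  0.06  0.98 -3.  ]
-0.11 1.5707963267948966 [ 0.63  0.6  -0.75  1.67  0.45  1.06 -0.14]
-0.15 -1.5707963267948966 [ 0.25  0.5  -0.15  1.66  0.09  0.99 -2.95]
-0.15 1.5707963267948966 [ 0.69  0.62 -0.75  1.64  0.47  1.07 -0.08]
-0.2 -1.5707963267948966 [ 0.32  0.53 -0.14  1.61  0.09  1.01 -2.87]
-0.2 1.5707963267948966 [ 0.75  0.65 -0.75  1.59  0.48  1.1  -0.  ]
-0.28 -1.5707963267948966 [ 0.41  0.59 -0.11  1.51  0.07  1.05 -2.74]
-0.28 1.5707963267948966 [ 0.82  0.71 -0.73  1.48  0.5   1.14  0.12]
```

```bash
cat > k.py <<'E'
from e import *
bot.movep(w(-.005,-.116,.13),rq(DN)); print(st()['joints'].round(2))
bot.move_straight(w(-.005,-.116,.039),rq(DN),.08); rep("down"); print(st()['joints'].round(2))
bot.gripper_close(40); rep("grip")
bot.move_straight(w(-.005,-.16,.039),rq(DN),.06); rep("drawn")
E
python3 k.py
```

```text
[ 0.2   0.39 -0.16  1.6   0.07  1.16 -2.99]
down 15.3 rig [  -4.5 -116.1] z 39.7 F [0.1 0.3 0.5] T [0.02 0.   0.02] w 0.999 0.0
[ 0.18  0.48 -0.12  1.68  0.07  0.98 -3.  ]
grip 15.9 rig [  -5.  -116.1] z 39.2 F [-0.8 -0.3  2.8] T [-0.02  0.11  0.17] w 0.158 40.02796232700348
drawn 16.8 rig [  -4.8 -160.5] z 39.2 F [0.4 0.6 1.5] T [ 0.2  -0.09 -0.07] w 0.155 40.04985451698303
```

```bash
cat > l.py <<'E'
from e import *
def F():
    f=np.mean([ (bot.wait(.02),st()['ft_force'])[1] for _ in range(3)],0); c,s=np.cos(RIG['yaw']),np.sin(RIG['yaw'])
    return np.array([c*f[0]+s*f[1],-s*f[0]+c*f[1],f[2]])
def creep(x,y,dx,dy,n,lim,q,z):
    d=np.array([dx,dy]); u=d/np.linalg.norm(d)
    for i in range(n):
        x+=dx;y+=dy; bot.move_straight(w(x,y,z),q,.01); f=F()
        a=rig(st()['ee_pos'])[0]*1e3
        print(np.round([x*1e3,y*1e3],1),"act",a.round(1),"F",f.round(1),"Tz",round(st()['wrist_torque'][2],2))
        if -f[:2]@u>lim: break
    return x,y
if __name__=="__main__":
    z=.039;q=rq(DN)
    bot.move_straight(w(-.005,-.278,z),q,.08); rep("near")
    x,y=creep(-.005,-.278,0,-.001,14,9,q,z)
    y+=.001; bot.move_straight(w(x,y,z),q,.01); print("backoff",F().round(1))
    x,y=creep(x,y,.001,0,10,8,q,z)
    print(x,y)
E
python3 l.py
```

```text
near 18.4 rig [  -4.6 -276.5] z 39.2 F [-0.   4.6  5.3] T [1.   0.12 0.02] w 0.156 40.49079179763794
[  -5. -279.] act [  -4.5 -277.1] F [-0.2  5.9  5.4] Tz 0.04
[  -5. -280.] act [  -4.5 -278. ] F [0.  7.  5.6] Tz 0.02
[  -5. -281.] act [  -4.5 -279. ] F [0.7 7.2 5.8] Tz 0.1
[  -5. -282.] act [  -4.4 -279.9] F [0.2 7.1 5.8] Tz 0.02
[  -5. -283.] act [  -4.4 -280.9] F [0.7 6.6 6.2] Tz 0.02
[  -5. -284.] act [  -4.4 -281.9] F [0.4 6.2 6.2] Tz 0.05
[  -5. -285.] act [  -4.4 -282.9] F [-0.2  6.7  5.6] Tz 0.04
[  -5. -286.] act [  -4.4 -283.9] F [0.4 6.2 6. ] Tz 0.02
[  -5. -287.] act [  -4.4 -284.9] F [0.5 6.7 5.8] Tz 0.03
[  -5. -288.] act [  -4.4 -286. ] F [-0.1  6.7  5.6] Tz 0.04
[  -5. -289.] act [  -4.4 -286.9] F [0.5 6.7 5.6] Tz 0.06
[  -5. -290.] act [  -4.4 -287.1] F [-0.8  8.8  6.4] Tz -0.04
[  -5. -291.] act [  -4.4 -287.1] F [-1.7 11.2  9. ] Tz -0.09
backoff [-1.5  9.   6.8]
[  -4. -290.] act [  -4.4 -287.1] F [-5.4 10.4 10. ] Tz -0.02
[  -3. -290.] act [  -4.4 -287.1] F [-9.6 11.  14. ] Tz -0.03
-0.003 -0.29000000000000004
```

```bash
cat > m.py <<'E'
from l import *
z=.039;q=rq(DN)
bot.move_straight(w(-.004,-.286,z),q,.01); rep("back"); print(F().round(1))
x,y=creep(-.004,-.286,.001,0,12,16,q,z)
p,d=camera("wrist"); cv2.imwrite("pics/wh.png",p)
E
python3 m.py
```

```text
back 23.8 rig [  -4.4 -287.1] z 39.2 F [-1.5 -3.2  4.3] T [-0.55  0.19  0.18] w 0.156 40.3980016708374
[-2.5 -3.   4.3]
[  -3. -286.] act [  -4.4 -287.1] F [-6.7 -2.3  8.3] Tz 0.16
[  -2. -286.] act [  -4.3 -287.1] F [-11.   -0.7  11.7] Tz 0.25
[  -1. -286.] act [  -3.5 -287. ] F [-11.8  -0.2  12.6] Tz 0.27
[   0. -286.] act [  -2.1 -286.8] F [-9.8 -0.6 11.2] Tz 0.38
[   1. -286.] act [  -0.9 -286.7] F [-9.5 -0.7 10.5] Tz 0.54
[   2. -286.] act [   0.4 -286.6] F [-8.2 -0.8 10.1] Tz 0.48
[   3. -286.] act [   0.8 -286.4] F [-10.7   0.4  12.6] Tz 0.39
[   4. -286.] act [   0.9 -286.5] F [-15.4   1.2  15.2] Tz 0.43
[   5. -286.] act [   0.9 -286.5] F [-19.4   3.1  18.6] Tz 0.48
```

```bash
cat > n.py <<'E'
from l import *
z=.039;q=rq(DN)
bot.move_straight(w(.003,-.287,z),q,.01); print(F().round(1))
x,y=creep(.003,-.287,0,-.001,8,10,q,z); rep("pressed")
bot.move_straight(w(.002,-.2885,z),q,.01); rep("relax")
bot.release(); rep("open")
bot.move_straight(w(0,-.287,.16),q,.2)
bot.movep(w(-.03,-.2,.24),q); bot.wait(.15)
qq=camera_params("wrist"); p,d=camera("wrist"); cv2.imwrite("pics/wh2.png",p); np.savez("wh2_p.npz",**{k:np.array(v) for k,v in qq.items()}); rep("look")
E
python3 n.py
```

```text
[-12.1   2.6  13.5]
[   3. -288.] act [   0.9 -286.4] F [-13.1   5.6  15.7] Tz 0.31
[   3. -289.] act [   0.8 -286.5] F [-15.1   8.1  16.9] Tz 0.32
[   3. -290.] act [   0.9 -286.5] F [-15.8  11.4  18.6] Tz 0.3
pressed 27.9 rig [   0.9 -286.5] z 39.2 F [-16.6  10.   18. ] T [1.73 3.11 0.3 ] w 0.157 42.46502101421356
relax 28.3 rig [   0.8 -286.5] z 39.2 F [-10.9   5.   12. ] T [0.85 1.86 0.27] w 0.159 41.633214354515076
open 28.9 rig [   2.  -288.5] z 39.0 F [-0.6  0.  -0.7] T [-0.03 -0.01 -0.03] w 1.0 0.0
look 30.5 rig [ -30.8 -201. ] z 238.0 F [-0.  -0.  -0.2] T [ 0.04 -0.02 -0.01] w 1.001 0.0
```

View pics/wh2.png

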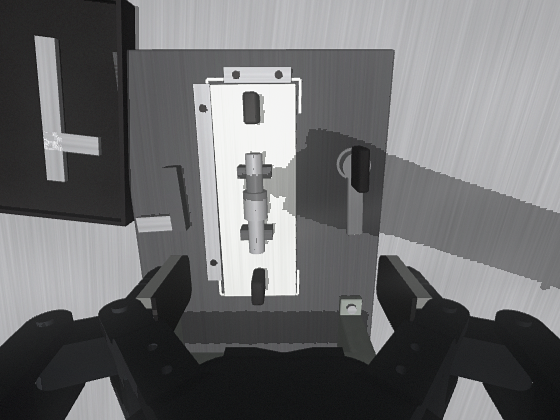

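The pallet is at the station, touching the end stop (row 82) and close to the fence (columns 209–219). I'll zoom in to check it's square.

```bash
python3 - <<'E'
import cv2
a=cv2.imread('pics/wh2.png')[60:305,185:310]
a=cv2.convertScaleAbs(a,alpha=.8)
t=cv2.resize(a[:90],None,fx=6,fy=6,interpolation=2)[:270*2]; b=cv2.resize(a[160:],None,fx=6,fy=6,interpolation=2)
import numpy as np
cv2.imwrite('pics/z2.png',np.hstack([cv2.resize(t[:510],(390,300*510//540))[:280],cv2.resize(b,(390,283))[:280]]) if 0 else np.hstack([t[60:540,:400],b[:480,:400]]))
E
```

```text
(no output)
```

View pics/z2.png

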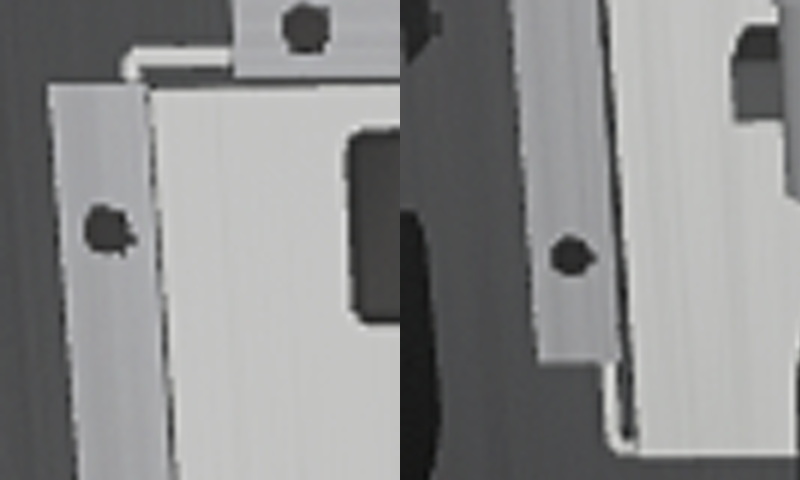

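Left half: the pallet touches the fence at the stop end. Right half: a gap of about 1.5 mm opens toward the bridge end, so the pallet is yawed slightly counter-clockwise. I'll regrip fin_b, rotate it clockwise against the fence and press again.

```bash
cat > o.py <<'E'
from l import *
z=.0392
bot.movep(w(.001,-.2865,.12),rq(DN)); bot.move_straight(w(.001,-.2865,z),rq(DN),.08); bot.gripper_close(60); rep("grip")
bot.move_straight(w(.002,-.2865,z),rq(DN),.02); f0=F(); print(f0.round(1))
for d in np.arange(.006,.05,.006):
    bot.move_straight(w(.002,-.287,z),rq(DN-d),.01); bot.wait(.1); s=st(); x,y,zz=R.from_quat(np.roll(s['eef_rot'],-1)).as_matrix()[:,0]
    print(round(d,3),"yaw act",round(np.arctan2(y,x)-RIG['yaw']-DN,4),"Tz",s['wrist_torque'][2].round(2),"F",F().round(1),rig(s['ee_pos'])[0].round(4))
    if s['wrist_torque'][2]>1.3: break
qd=rq(DN-d)
creep(.002,-.287,0,-.001,7,10,qd,z); rep("pressed")
bot.wait(.2)
bot.move_straight(w(.001,-.2875,z),rq(DN-d/2),.01); rep("relax")
bot.release(); bot.move_straight(w(.001,-.287,.16),rq(DN),.2)
bot.movep(w(-.03,-.2,.24),rq(DN)); bot.wait(.15)
qq=camera_params("wrist"); p,_=camera("wrist"); cv2.imwrite("pics/wh3.png",p); np.savez("wh3_p.npz",**{k:np.array(v) for k,v in qq.items()}); rep("look")
a=cv2.convertScaleAbs(p[60:305,185:310],alpha=.8)
t=cv2.resize(a[:90],None,fx=6,fy=6,interpolation=2); b=cv2.resize(a[160:],None,fx=6,fy=6,interpolation=2)
cv2.imwrite('pics/z3.png',np.hstack([t[60:540,:400],b[:480,:400]]))
E
python3 o.py
```

```text
grip 32.9 rig [   0.7 -286.5] z 39.4 F [-3.4  1.1  2.8] T [0.05 0.64 0.22] w 0.151 59.84104335308075
[-7.5  2.1  7.5]
0.006 yaw act -0.0057 Tz 0.34 F [-7.6  2.7  8.1] [ 0.0009 -0.2866]
0.012 yaw act -0.0116 Tz 0.37 F [-8.3  2.8  7.9] [ 0.0009 -0.2865]
0.018 yaw act -0.0173 Tz 0.55 F [-8.1  2.7  8.1] [ 0.0009 -0.2865]
0.024 yaw act -0.023 Tz 0.75 F [-7.8  3.4  7.5] [ 0.0009 -0.2865]
0.03 yaw act -0.0287 Tz 0.91 F [-8.6  2.9  8.7] [ 0.0009 -0.2865]
0.036 yaw act -0.0345 Tz 1.1 F [-8.4  2.9  8.2] [ 0.0009 -0.2865]
0.042 yaw act -0.0403 Tz 1.22 F [-8.6  2.4  8.2] [ 0.0009 -0.2865]
0.048 yaw act -0.046 Tz 1.28 F [-8.5  3.1  7.9] [ 0.0009 -0.2865]
[   2. -288.] act [   0.8 -286.5] F [-9.9  5.8 10.1] Tz 1.31
[   2. -289.] act [   0.9 -286.5] F [-11.5   8.   11.4] Tz 1.3
[   2. -290.] act [   0.9 -286.5] F [-12.6  10.7  13.4] Tz 1.26
pressed 37.3 rig [   0.9 -286.5] z 39.4 F [-13.9   9.3  13.5] T [1.9  2.48 1.26] w 0.156 69.09818162675947
relax 38.0 rig [   0.9 -286.5] z 39.4 F [-5.2  3.8  7. ] T [0.68 1.03 0.75] w 0.155 61.59335732460022
look 40.1 rig [ -30.8 -201. ] z 238.0 F [ 0.2  0.6 -0.3] T [ 0.    0.03 -0.01] w 1.0 0.0
```

View pics/z3.png

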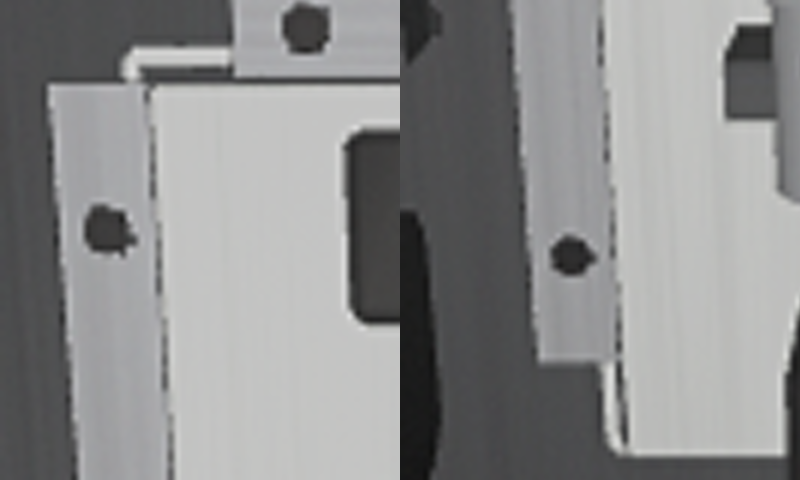

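The slit is now uniform at both ends and the front edge is parallel to the stop, so the pallet is square and home. On to the clamp.

```bash
cat > s.py <<'E'
from l import *
q=dict(np.load("wr_p.npz")); P=rig(onz(q,[(216.9,215.6),(210.7,168)],.044)); v=P[1]-P[0]; th=2-np.arctan2(v[1],v[0]); print("theta",th,P*1e3)
th=np.clip(th,.1,.6); z=.051; pos=lambda zz:w(-.11,-.22,zz)
bot.movep(pos(.15),rq(2-th)); rep("above")
bot.move_straight(pos(z),rq(2-th),.08); rep("down")
bot.gripper_close(60); rep("grip")
t=th; base=None
while t<2.08:
    t=min(t+(.15 if t<1.8 else .03),2.08)
    bot.movep(pos(z),rq(2-t)); s=st(); T=s['wrist_torque'][2]; f=F()
    x,y,_=R.from_quat(np.roll(s['eef_rot'],-1)).as_matrix()[:,0]
    print(round(t,2),"act",round(2-(np.arctan2(y,x)-RIG['yaw']),3),"Tz",T.round(2),"F",f.round(1),round(s['time_s'],1))
    if np.linalg.norm(f)>45: print("FORCE");break
    if t>1.85 and abs(T)>base+.8: break
    if t<1.8: base=max(base or 0,abs(T))
E
python3 s.py
```

```text
theta 0.3813811711574615 [[-109.82291812 -198.98652218]
 [-112.6502252  -139.91074646]]
above 42.6 rig [-110. -220.] z 149.9 F [ 0.5 -0.6  1.8] T [0.02 0.01 0.05] w 0.997 0.0
down 44.0 rig [-109.6 -220.1] z 51.5 F [ 0.2 -0.3  0.4] T [ 0.06 -0.03  0.05] w 0.997 0.0
grip 44.6 rig [-109.2 -220. ] z 51.3 F [ 4.9 -0.1 -1.2] T [-0.01 -0.74 -0.03] w 0.129 62.783671617507935
0.53 act 0.528 Tz -0.12 F [ 5.3 -0.2 -1.5] 44.9
0.68 act 0.675 Tz -0.1 F [ 5.  -0.4 -0.7] 45.2
0.83 act 0.822 Tz -0.05 F [ 4.7  0.1 -0.1] 45.5
0.98 act 0.972 Tz -0.05 F [5.7 0.6 1. ] 45.8
1.13 act 1.122 Tz -0.09 F [4.7 1.  2.8] 46.1
1.28 act 1.273 Tz -0.04 F [4.6 1.5 4.4] 46.4
1.43 act 1.423 Tz -0.07 F [3.8 2.3 5.7] 46.7
1.58 act 1.572 Tz -0.12 F [3.2 3.2 6.8] 47.0
1.73 act 1.722 Tz -0.04 F [3.6 3.6 6.5] 47.4
1.88 act 1.872 Tz -0.06 F [3.1 3.1 6.9] 47.7
1.91 act 1.901 Tz -0.07 F [3.2 3.5 7.2] 48.0
1.94 act 1.931 Tz -0.04 F [3.  3.6 7.3] 48.3
1.97 act 1.961 Tz -0.04 F [3.4 3.6 7.5] 48.6
2.0 act 1.991 Tz -0.06 F [3.3 3.5 7.5] 48.9
2.03 act 2.019 Tz 0.87 F [2.4 2.  7.7] 49.2
2.06 act 2.048 Tz 1.55 F [3.2 2.5 7.6] 49.5
```

The torque rise shows the clamp has reached its end stop. Release, back off and check.

```bash
cat > t.py <<'E'
from l import *
bot.release(); rep("rel")
q=st()['eef_rot']; bot.move_straight(w(-.11,-.22,.16),None,.15)
bot.movep(w(-.03,-.2,.27),rq(UP)); bot.movep(w(-.03,-.2,.27),rq(DN)) if 0 else None
bot.movep(w(-.05,-.15,.27),rq(UP)); bot.wait(.2)
p,_=camera("wrist"); cv2.imwrite("pics/end.png",p); rep("look")
p,_=camera("top"); cv2.imwrite("pics/endtop.png",p)
E
python3 t.py
```

```text
rel 50.2 rig [-110. -220.] z 51.0 F [-0.   0.1  0. ] T [-0.02  0.04 -0.02] w 0.998 0.0
look 53.0 rig [ -50. -151.] z 269.7 F [-0.1 -0.6 -0.3] T [-0.02 -0.    0.03] w 1.0 0.0
```

View pics/end.png

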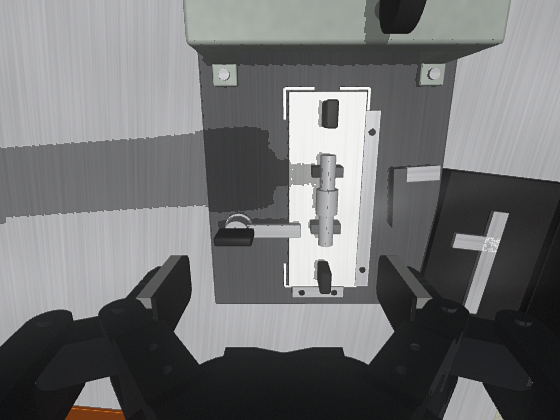

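The pallet sits square against the fence (column 370) and the end stop (row 288). The clamp toe runs from (240,230) to (300,230), over the pallet's edge at column 288. The square is where it was, and the arm is clear.

```bash
python3 -c "
from rig import bot
print(bot.hand_in())"
```

```text
the job is handed in; nothing more can be done
None
```

The job is handed in at about 53 s: the pallet went under the bridge to the right station and sits square against the fence and end stop, and the clamp is swung to its end stop with the toe over the pallet's edge.

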